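Gauge a kiln sleeve and hold it up over its tray

TASK

Take the cream clay sleeve that stands on the blue tile and gently try it, upright, on the steel gauge pin: push it as far down as it will go without forcing it. If it goes all the way down to the gauge's base, lift it off and hold it over the middle of the green tray; if it sticks part way, lift it off and hold it over the middle of the black tray. Hold it there level and still, at least 10 cm above the tray's rim, for two seconds and finish while still holding it, and leave the sleeve on the grey tile, the bowl and the plaster mould alone.

Things in the scene. Friction and masses are not known exactly. Their poses are not given: they have to be found in the camera images.
- sleeve_a: one of two like cream clay tube sleeves, upright: 44 mm outer diameter, 60 mm tall, bore 24 mm at both ends, about 150 g. In one of the two (not told which) a glaze ring inside, starting 15 mm above the lower end, leaves only a 10 mm hole. Either may be on the blue tile. Origin: centre of its underside; z up along the tube
- sleeve_b: one of two like cream clay tube sleeves, upright: 44 mm outer diameter, 60 mm tall, bore 24 mm at both ends, about 150 g. In one of the two (not told which) a glaze ring inside, starting 15 mm above the lower end, leaves only a 10 mm hole. Either may be on the blue tile. Origin: centre of its underside; z up along the tube
- gauge: fixed gauge: dark steel base 80 x 80 x 20 mm, in its middle an upright steel pin, 20 mm diameter, top 75 mm above the bench, last 4 mm tapered to 15 mm diameter. Origin: centre of the underside, on the pin axis, z up. A good sleeve goes down till its underside is on the base, 20 mm above the bench; a tight one stops with its underside 60 mm above the bench
- pin_top (a point): centre of the top of the gauge pin, 75 mm above the bench
- blue_tile: blue square tile, 80 x 80 x 6 mm, fixed, that carries the sleeve to be tested (within about 10 mm of its middle); origin at the centre of its underside, on the bench
- grey_tile: grey square tile, 80 x 80 x 6 mm, fixed, that carries the sleeve to be left alone; origin at the centre of its underside, on the bench. Blue and grey tile may change places
- green_tray: green square open tray, 150 x 150 mm, rim 40 mm high, fixed, for good sleeves; origin at the centre of its underside, on the bench. Green and black tray may change sides
- black_tray: black square open tray, 150 x 150 mm, rim 40 mm high, fixed, for tight sleeves; origin at the centre of its underside, on the bench. Green and black tray may change sides
- bowl: bystander: unfired clay bowl, 110 mm across the rim, 60 mm high; origin at the centre of its underside
- mould: bystander: round white plaster mould, 110 mm in diameter, 84 mm high; origin at the centre of its underside

How it is judged:
By the outcome, as a careful person would: the job done as asked, in the order asked, and still so for the second after the job is handed in, while the arm keeps its last pose, push and grip.
It also fails if it takes over 58 s, if anything falls off the work surface, if the arm or the gripper's body presses on something with over 40 N, if the wrist force passes 120 N, or if a joint passes its speed limit or range.

ROBOT

A 6-joint arm with a two-finger parallel gripper is mounted at the origin on the work surface. World frame = base frame: x ahead of the robot, y to its left, z up, the work surface at z = 0. Lengths are in m, angles in degrees, forces in N, time in s.
With the tool pointing down it reaches from about 0.3 to 0.75 m from the base axis. Payload 8.5 kg.
Tool frame: the origin (TCP) lies on the centre line of the jaws, within the pads' length; the fingertips stand 11 mm ahead of it and the grasp point (between the pads) lies 8 mm behind it; z points along the fingers, y is the line along which they close (so a half turn about z gives the same grasp; the last joint's range is limited). The gripper opens to 85 mm and grips with 20 to 120 N. Pads are 22 mm wide; open, the fingers measure 114 mm over their backs; the gripper's body (76 mm by 85 mm) begins 54 mm behind the grasp point. The pads swing forward as they close: fully open they stand 13 mm farther back than shut.
Start: joints at [-82.638, 21.807, 74.336, -0, 83.858, -12.336], TCP at [0.185, -0.518, 0.242] pointing down, gripper open.
Joint ranges: [-178.18, 178.18], [-50.72, 133.34], [12.68, 142.11], [-81.47, 261.47], [9.98, 163.14], [-165.26, 165.26]. Speed limits (degrees/s): [136.94, 136.94, 180, 180, 180, 180].

INTERFACE

Orientations are given as a 3x3 rotation matrix whose columns are the frame's x, y, z axes.
In Python, from rig import env gives the robot as it stands.
- The arm moves only by the shell command python3 nudge.py [FORCE], which reads ROWS from standard input. ROWS is a JSON list of rows, 1 to 10 of them, each an object with the fields x, y, z (the shift in m), yaw (a turn about the tool's z in degrees), finger_gap (the finger opening in m); a field left out counts as zero (the opening has to be given); each row shifts and turns the commanded pose from where the row before left it, along the tool's axes as they then stand; what a row does not reach is not made up. A row lasts 1/10 s, in which the tool goes at most 0.05 m and 8.59 degrees, less where a joint would pass 70% of its speed; a pose out of reach is approached as far as the arm can. The fingers move at their own pace and stop on an object; FORCE is the grip in N (left out, the last holds). Time passes only in rows, so rows that do not move let the fingers close. It prints the time, the measured TCP pose, the force, the opening and the grip force at its end. Input that does not fit is refused with a message, and nothing moves.
- env.observe(): the state, without advancing time (a new reading comes with each control period).
- env.get_image(name): name is "scene" or "top" or "wrist"; returns a dict with "pixels" (400x640x3 uint8, red, green, blue), "K" (3x3 intrinsics, pixels), "extrinsics" (4x4, takes a point from world to camera coordinates). Camera axes: x right, y down, z forward; pixel columns grow to the right and rows downward; lengths in m; the calibration is good to about 2 mm. The wrist camera is an equidistant fisheye: a pixel r from the principal point sees the ray r / f radians off the axis. A picture is of the moment at which its call begins. There is no depth.
- env.close_job(): hands the job in; it is judged then, once.
The state is a dict: "time_s": time; "q": joint angles; "qvel": joint speeds; "joint_efforts": joint torques, N m; "position": TCP position; "tool_rot": TCP orientation; "ft_force": force on the tool from outside, world axes, zero at the start; "wrist_torque": the same for the moment, N m; "grip_width": finger opening in m; "gripper_force": force on a finger pad.
Only numpy, scipy, OpenCV 4.12 (cv2) and the standard library are available. Lean on these libraries where they do the work, as an engineer would, in place of code of your own. Each camera call takes 0.05 s, during which the arm holds its last target. There are 200 camera calls.

## Working session

There is one attempt and no reset: what is moved stays moved. The work goes in short steps, Python scripts to look and compute and a shell command to move; the robot and the scene stay as the last step left them, time stands still between calls to the robot, and variables do not carry over. Pictures are saved under pics/ and viewed, at most 10 in all, crops included, and the job is handed in when it is done.

```bash
ls; mkdir -p pics; python3 - <<'E'
from rig import env
import cv2,numpy as np,pickle
d={}
for n in("scene","top"):
    im=env.get_image(n); d[n]=im; cv2.imwrite(f"pics/{n}0.png",im["pixels"][:,:,::-1]); print(n,im["K"].tolist(),np.round(im["extrinsics"],4).tolist())
pickle.dump(d,open("im0.pkl","wb"))
o=env.observe(); print(o)
E
```

```text
nudge.py
pics
rig.py
scene [[387.4416464266121, 0.0, 321.36027671952564], [0.0, 387.4416464266121, 200.7269845902513], [0.0, 0.0, 1.0]] [[0.0047, 0.9998, 0.0183, 0.0129], [0.8101, 0.0069, -0.5862, -0.4392], [-0.5862, 0.0175, -0.8099, 1.3647], [0.0, 0.0, 0.0, 1.0]]
top [[363.54650028639145, 0.0, 320.6347123988739], [0.0, 363.54650028639145, 200.37953488243198], [0.0, 0.0, 1.0]] [[0.0039, -0.9999, -0.0154, -0.004], [-0.9961, -0.0025, -0.0886, 0.6045], [0.0885, 0.0157, -0.9959, 0.95], [0.0, 0.0, 0.0, 1.0]]
{'time_s': 0.1, 'q': array([-8.26366066e+01,  2.18384867e+01,  7.43776603e+01, -7.99493230e-04,
        8.38587590e+01, -1.23345884e+01]), 'qvel': array([ 0.05668762,  0.02899518, -0.15741039,  0.0599628 , -0.10464106,
       -0.01861873]), 'joint_efforts': array([ 3.17054350e-03, -4.49220371e+01, -2.31657261e+01, -1.64987205e-04,
        3.64528489e-03, -1.38667130e-05]), 'position': array([ 0.18535816, -0.51757143,  0.24177699]), 'tool_rot': array([[ 9.41481936e-01,  3.37063392e-01, -1.81312477e-04],
       [ 3.37063336e-01, -9.41481084e-01,  1.29479523e-03],
       [ 2.65725805e-04, -1.28014011e-03, -9.99999145e-01]]), 'ft_force': array([-0.19854362,  0.06090441,  0.44618684]), 'wrist_torque': array([-0.01299359, -0.00863963, -0.01082382]), 'gripper_force': 0.0, 'grip_width': 0.08527153504465317}
```

View pics/scene0.png

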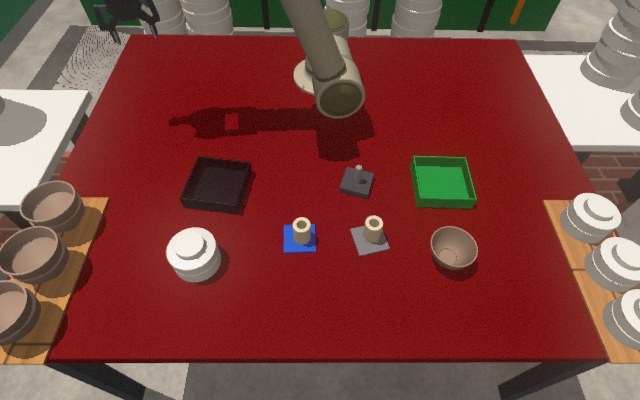

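View pics/top0.png

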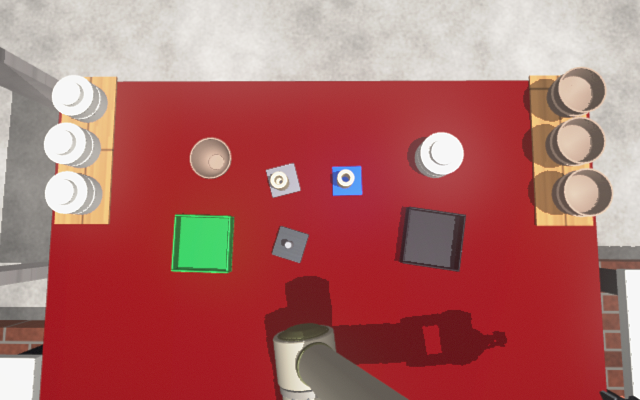

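The scene view shows the tested sleeve on the blue tile at about (302,230), the other sleeve on the grey tile at (373,228), the gauge pin at (359,168), the black tray at (217,184), and the green tray at (443,182). In the top view, the blue tile's sleeve is at (346,178), the pin at (288,244), and the black and green trays at (432,239) and (203,243).

```bash
cat > h.py <<'E'
import cv2,numpy as np
def ray(im,u,v,fish=False):
    K=im["K"];E=im["extrinsics"];R=E[:3,:3];c=-R.T@E[:3,3]
    x=np.array([(u-K[0,2])/K[0,0],(v-K[1,2])/K[1,1]])
    if fish:
        r=np.linalg.norm(x); d=np.r_[x/max(r,1e-9)*np.sin(r),np.cos(r)]
    else: d=np.r_[x,1]
    d=R.T@d; return c,d/np.linalg.norm(d)
def plane(im,u,v,z,fish=False):
    c,d=ray(im,u,v,fish); return c+d*(z-c[2])/d[2]
def tri(rays):
    A=np.zeros((3,3));b=np.zeros(3)
    for c,d in rays:
        P=np.eye(3)-np.outer(d,d);A+=P;b+=P@c
    p=np.linalg.solve(A,b); return p,[np.linalg.norm((np.eye(3)-np.outer(d,d))@(p-c)) for c,d in rays]
def blobs(mask,amin):
    n,l,s,c=cv2.connectedComponentsWithStats(mask.astype(np.uint8)); return [(s[i],c[i],l==i) for i in range(1,n) if s[i,4]>=amin]
def project(im,p,fish=False):
    K=im["K"];q=im["extrinsics"]@np.r_[p,1]; q=q[:3]
    if fish:
        r=np.hypot(q[0],q[1]);t=np.arctan2(r,q[2]);x=q[:2]/r*t
    else:x=q[:2]/q[2]
    return K[:2,:2]@x+K[:2,2]
E
python3 - <<'E'
import pickle;from h import *
d=pickle.load(open("im0.pkl","rb"))
for n in d:
    im=d[n];h=cv2.cvtColor(im["pixels"],cv2.COLOR_RGB2HSV).astype(int);H,S,V=h[...,0],h[...,1],h[...,2]
    for nm,m in dict(blue=(abs(H-112)<15)&(S>150)&(V>80),green=(abs(H-60)<15)&(S>120)&(V>60),cream=(H>8)&(H<30)&(S>25)&(S<140)&(V>120),grey=(S<60)&(V>20)&(V<150)).items():
        for s,c,_ in blobs(m,60):
            if 150<c[0]<500 and 130<c[1]<290: print(n,nm,s.tolist(),c.round(1))
    c=cv2.resize(im["pixels"][(150 if n=="top" else 155):260,260:400],None,fx=5,fy=5,interpolation=cv2.INTER_CUBIC); cv2.imwrite(f"pics/c_{n}.png",c[:,:,::-1])
E
```

```text
scene blue [284, 224, 32, 29, 468] [296.3 240.9]
scene green [411, 156, 66, 52, 2965] [442.2 181.8]
scene cream [363, 215, 20, 27, 372] [371.8 227.8]
scene cream [293, 217, 18, 27, 324] [300.7 229.1]
scene cream [431, 226, 47, 41, 1196] [455.4 247.9]
scene cream [176, 237, 32, 23, 156] [194.6 253.2]
scene cream [173, 253, 44, 29, 444] [196.9 272.3]
scene grey [340, 167, 34, 31, 689] [356.6 181.2]
scene grey [351, 226, 39, 30, 576] [368.1 242.1]
scene grey [184, 240, 22, 20, 98] [197.7 252.8]
scene grey [174, 245, 47, 37, 595] [202.5 269. ]
top blue [333, 167, 29, 28, 468] [347.9 182. ]
top green [171, 214, 63, 59, 3348] [202.1 243.5]
top cream [190, 138, 41, 40, 1286] [209.9 157.8]
top cream [270, 173, 19, 18, 71] [281.  183.9]
top cream [274, 175, 10, 10, 61] [278.4 179.2]
top grey [415, 144, 19, 33, 178] [420.8 163.1]
top grey [403, 207, 62, 60, 2603] [429.6 236.8]
top grey [272, 226, 36, 37, 836] [289.8 243.9]
```

View pics/c_top.png

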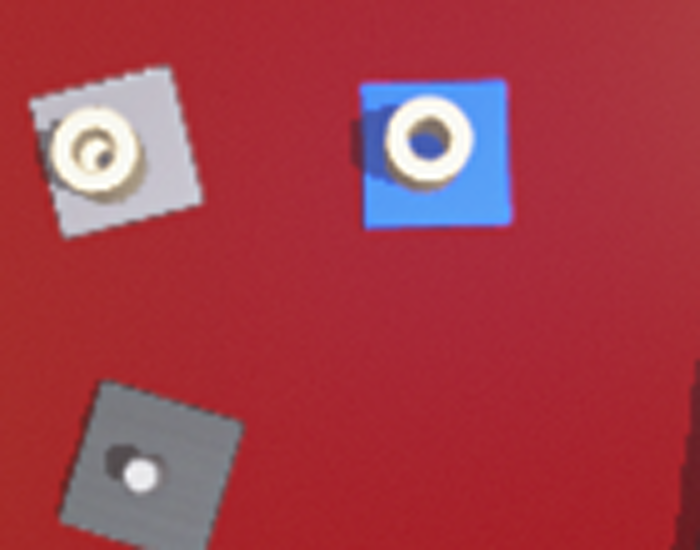

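View pics/c_scene.png

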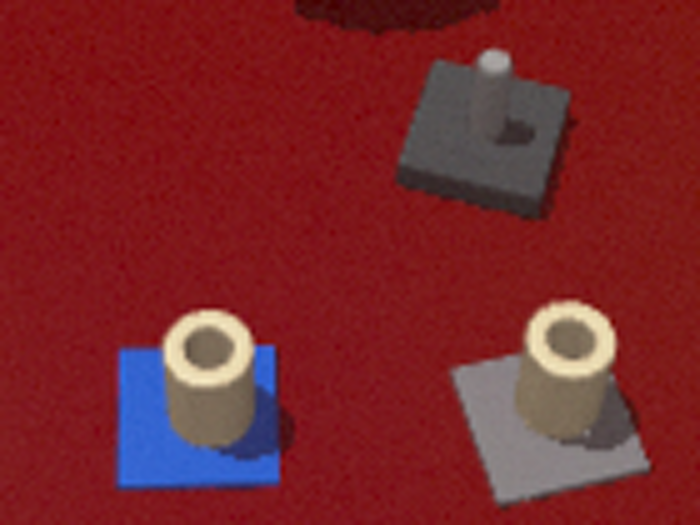

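The crops show the blue tile's rim ring centred at crop (429,141) in top and (208,348) in scene. The pin top is at (141,475) and (494,63). I can see blue right through the bore, while the other sleeve looks tight.

```bash
python3 - <<'E'
import pickle;from h import *
d=pickle.load(open("im0.pkl","rb"))
def top(p,off):return (260+(p[0]+.5)/5-.5,off+(p[1]+.5)/5-.5)
ul={"top":150,"scene":155}
def ringc(im,n,c,R,pin=False):
    g=cv2.resize(im["pixels"][ul[n]:260,260:400],None,fx=5,fy=5,interpolation=cv2.INTER_CUBIC)
    h=cv2.cvtColor(g,cv2.COLOR_RGB2HSV).astype(int)
    yy,xx=np.mgrid[:g.shape[0],:g.shape[1]]
    near=np.hypot(xx-c[0],yy-c[1])<R
    V=h[...,2]; m=(V>(170 if not pin else (V[near].max()*.8)))&near
    if not pin and n=="top": m&=(h[...,1]<110)&(V>215)
    cs,_=cv2.findContours(m.astype(np.uint8),cv2.RETR_EXTERNAL,cv2.CHAIN_APPROX_NONE)
    e=cv2.fitEllipse(cv2.convexHull(max(cs,key=cv2.contourArea))); print(n,np.round(e[0],1),np.round(e[1],1)); return top(e[0],ul[n])
for nm,a,b,R,pin in(("sleeve",(429,141),(208,348),52,False),("other",(95,150),(569,340),52,False),("pin",(141,475),(494,63),22,True)):
    p=[ringc(d["top"],"top",a,R,pin),ringc(d["scene"],"scene",b,R,pin)]
    print(nm,*[np.round(x,4) for x in tri([ray(d["top"],*p[0]),ray(d["scene"],*p[1])])])
# tray rim corners/centres at z=.04 
for nm,c in(("black",(432.5,238.5)),("green",(202.5,243.5))): print(nm,plane(d["top"],*c,.02).round(3))
# mould, bowl
print(plane(d["top"],440,153,.08).round(3),plane(d["top"],210,158,.06).round(3))
t=[plane(d["top"],*top(c,150),.006)[:2] for c in((361,83),(507,80),(512,224),(364,229))];print("blue",np.round(t,3).tolist(),np.mean(t,0))
t=[plane(d["top"],*top(c,150),.02)[:2] for c in((101,380),(244,424),(60,522))];print("gauge",np.round(t,3).tolist(),(t[1]+t[2])/2)
E
```

```text
top [430.3 138.1] [85.4 88.8]
scene [205.2 349.4] [77.9 96.5]
sleeve [ 0.6612 -0.0669  0.0674] [0.0003 0.0003]
top [ 94.6 148.3] [84.3 85.6]
scene [570.5 339.2] [76.7 91.2]
other [0.6554 0.1072 0.0691] [0.0007 0.0007]
top [140.4 475.1] [29.  29.6]
scene [494.5  59.5] [23.1 29.3]
pin [0.4877 0.0803 0.0789] [0.0005 0.0005]
black [ 0.504 -0.301  0.02 ]
green [0.488 0.315 0.02 ]
[ 0.722 -0.308  0.08 ] [0.713 0.289 0.06 ]
blue [[0.701, -0.032], [0.703, -0.113], [0.623, -0.115], [0.62, -0.034]] [ 0.66189522 -0.07357483]
gauge [[0.537, 0.108], [0.513, 0.031], [0.461, 0.129]] [0.48699129 0.07962995]
```

```bash
echo '[{"x":0.04,"y":-0.0176,"finger_gap":0.085},{"x":0.04,"y":-0.0176,"finger_gap":0.085},{"x":0.04,"y":-0.0176,"finger_gap":0.085},{"x":0.04,"y":-0.0176,"finger_gap":0.085},{"x":0.04,"y":-0.0176,"finger_gap":0.085},{"x":0.04,"y":-0.0176,"finger_gap":0.085},{"x":0.04,"y":-0.0176,"finger_gap":0.085},{"x":0.04,"y":-0.0176,"finger_gap":0.085},{"x":0.04,"y":-0.0176,"finger_gap":0.085},{"x":0.04,"y":-0.0176,"finger_gap":0.085}]' | python3 nudge.py
echo '[{"x":0.04,"y":-0.0176,"finger_gap":0.085},{"x":0.04,"y":-0.0176,"finger_gap":0.085},{"x":0.04,"y":-0.0176,"finger_gap":0.085},{"x":0.04,"y":-0.0176,"finger_gap":0.085},{"x":0.04,"y":-0.0176,"finger_gap":0.085},{"finger_gap":0.085},{"finger_gap":0.085}]' | python3 nudge.py
cat > look.py <<'E'
from rig import env;import cv2,pickle,sys
im=env.get_image("wrist");o=env.observe();pickle.dump((im,o),open(sys.argv[1]+".pkl","wb"));cv2.imwrite("pics/"+sys.argv[1]+".png",im["pixels"][:,:,::-1]);print(o["position"],o["tool_rot"].round(4).tolist(),im["K"].tolist(),im["extrinsics"].round(4).tolist())
E
python3 look.py w1
```

```text
time_s: 1.1
position: [0.5037, -0.2157, 0.2421]
tool_rot: [[0.941, 0.337, -0.001], [0.337, -0.941, 0.0], [-0.0, -0.0, -1.0]]
ft_force: [1.1, -1.1, 0.4]
grip_width: 0.0846
gripper_force: 0.0
time_s: 1.8
position: [0.6614, -0.0664, 0.2413]
tool_rot: [[0.941, 0.338, -0.002], [0.338, -0.941, 0.0], [-0.001, -0.001, -1.0]]
ft_force: [0.7, -0.4, 0.8]
grip_width: 0.085
gripper_force: 0.0
[ 0.66094448 -0.06720373  0.24178007] [[0.9414, 0.3372, -0.0012], [0.3372, -0.9415, 0.0], [-0.0011, -0.0004, -1.0]] [[309.70691628693146, 0.0, 319.09330441312204], [0.0, 309.70691628693146, 200.75035757732033], [0.0, 0.0, 1.0]] [[0.339, -0.9408, -0.0006, -0.2867], [-0.9007, -0.3248, 0.2887, 0.5378], [-0.2718, -0.0973, -0.9574, 0.5519], [0.0, 0.0, 0.0, 1.0]]
```

View pics/w1.png

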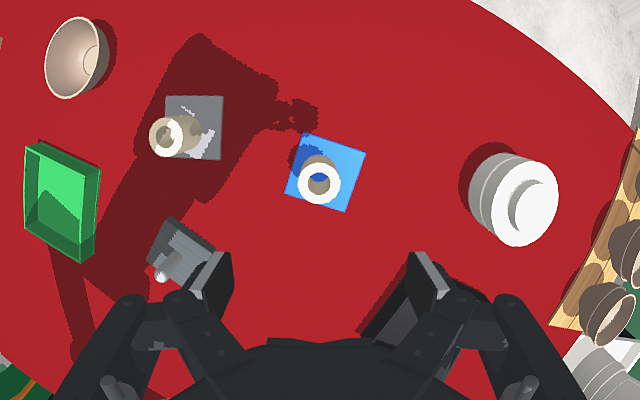

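The wrist view shows the sleeve's rim at (319,183) on the blue tile, the other sleeve at (166,136), and the pin top near (158,275).

```bash
cat >> h.py <<'E'
def ringw(im,c,R,vmin=190,smax=70):
    g=im["pixels"];h=cv2.cvtColor(g,cv2.COLOR_RGB2HSV).astype(int);yy,xx=np.mgrid[:400,:640]
    m=(h[...,2]>vmin)&(h[...,1]<smax)&(np.hypot(xx-c[0],yy-c[1])<R)
    b=max(blobs(m,15),key=lambda b:b[0][4]);cs,_=cv2.findContours(b[2].astype(np.uint8),cv2.RETR_EXTERNAL,cv2.CHAIN_APPROX_NONE)
    e=cv2.fitEllipse(cv2.convexHull(cs[0]));print(np.round(e[0],1),np.round(e[1],1));return e[0]
E
python3 - <<'E'
import pickle;from h import *
im,o=pickle.load(open("w1.pkl","rb"));d=pickle.load(open("im0.pkl","rb"))
p=ringw(im,(319,183),30)
t=lambda p,off:(260+(p[0]+.5)/5-.5,off+(p[1]+.5)/5-.5)
print(plane(im,*p,.066,True),tri([ray(im,*p,True),ray(d["top"],*t((430,139.5),150)),ray(d["scene"],*t((207,348.5),155))]))
R=o["tool_rot"];print("tool delta",R.T@(plane(im,*p,.066,True)-o["position"]))
g=im["pixels"][255:300,140:185];h=cv2.cvtColor(g,cv2.COLOR_RGB2HSV)
print(h[::3,::3,2]);print(h[::3,::3,1])
E
```

```text
[318.5 182.8] [41.5 42.7]
[ 0.66212201 -0.06558349  0.066     ] (array([ 0.6611021 , -0.06610811,  0.06682079]), [np.float64(0.0013054862286558222), np.float64(0.0011308206245072552), np.float64(0.0007694245821379002)])
tool delta [ 0.00185371 -0.00105047  0.17577857]
[[109 109 113  87  87  85  86 143 104  79 119 115 114 115 141]
 [109 109  81  85  85  83 142 138 140 117 115 115 117 122 127]
 [108 108 104  88  83 146 141 144 116 115 115 116 123 125 137]
 [108 109 108 124  84 142 140 116 115 115 117 122 126 136 145]
 [109 108 126 181 182 132 120 116 117 119 124 125 134 142 138]
 [108 102 183 179 180 141 126 121 119 124 127 133 139 140 140]
 [109 107 189 180 180 159 181 232 154 127 133 141 145 141 139]
 [108 108 106 190 179 157 211 238 198 136 141 142 139 142 143]
 [109 109 109 181 179 202 241 239 234 135 186 150 143 139 142]
 [108 108 108  97 179 179 174 187 161 180 179 183 142 143 143]
 [108 109 108 123 180 179 179 180 179 179 179 180 181 174 131]
 [108 108 109  95 179 179 179 179 179 180 180 183 186 193  48]
 [109 109 108 152 179 179 179 180 179 184 145  49  48  48  47]
 [ 97 111 10
[... 360 characters left out ...]
9  26]
 [187 187 192 199 206  35  11  11   9   6   8   4   8  27  26]
 [191 180 198 201 203  85  10   8   9   8   6   8  28  22  24]
 [185 181 201 200 207  24   8   4   7   8   8  29  28  22  22]
 [184 187 185 203 205  31   7   4   8   9  20  23  24  22  23]
 [189 187 185 201 201 114   6   4   7  11 217  46  27  26  23]
 [189 187 187 179 201 204 211  29 119 207 201 212  45  30  23]
 [187 185 189 191 200 199 199 201 201 201 201 201 201 189  39]
 [187 182 185 180 201 201 199 201 201 200 201 201 202 206  80]
 [187 185 184 198 201 201 199 198 201 201 185 141  58  48  27]
 [168 188 182 185 198 200 199 199 202  16  43  27  32  26  31]
 [ 37  82 187 200 202 199 199 202 125  32  32  31  28  25  31]]
```

```bash
echo '[{"x":0.001,"y":-0.001,"z":0.04,"finger_gap":0.085},{"z":0.04,"finger_gap":0.085},{"z":0.02,"finger_gap":0.085},{"finger_gap":0.085},{"finger_gap":0.085}]' | python3 nudge.py
python3 look.py w2; python3 - <<'E'
import pickle;from h import *
im,o=pickle.load(open("w2.pkl","rb"));im1,_=pickle.load(open("w1.pkl","rb"))
q=project(im,np.array([.6615,-.066,.066]),True);print(q)
p=ringw(im,q,40);p1=(318.5,182.8)
x=plane(im,*p,.066,True);print(x,tri([ray(im,*p,True),ray(im1,*p1,True)]),"tool",o["tool_rot"].T@(x-o["position"]))
E
```

```text
time_s: 2.35
position: [0.6619, -0.0667, 0.1436]
tool_rot: [[0.942, 0.336, 0.001], [0.336, -0.942, -0.0], [0.001, 0.001, -1.0]]
ft_force: [0.7, -1.1, -0.3]
grip_width: 0.085
gripper_force: 0.0
[ 0.66226394 -0.06660534  0.14430623] [[0.9418, 0.3362, 0.0027], [0.3362, -0.9418, -0.0008], [0.0023, 0.0017, -1.0]] [[309.70691628693146, 0.0, 319.09330441312204], [0.0, 309.70691628693146, 200.75035757732033], [0.0, 0.0, 1.0]] [[0.3365, -0.9417, 0.0009, -0.2859], [-0.9023, -0.3221, 0.2864, 0.5679], [-0.2695, -0.0972, -0.9581, 0.457], [0.0, 0.0, 0.0, 1.0]]
[317.54709367 216.33286562]
[317.3 215. ] [56.4 60.4]
[ 0.66239331 -0.06548384  0.066     ] (array([ 0.66166283, -0.0657291 ,  0.06379736]), [np.float64(3.1583779642932346e-06), np.float64(3.1583779643288616e-06)]) tool [ 0.00031816 -0.00114697  0.07830532]
```

```bash
echo '[{"y":-0.001,"z":0.04,"finger_gap":0.085},{"z":0.04,"finger_gap":0.085},{"z":0.022,"finger_gap":0.085},{"finger_gap":0.085},{"finger_gap":0.085}]' | python3 nudge.py
echo '[{"finger_gap":0.04},{"finger_gap":0.03},{"finger_gap":0.03},{"finger_gap":0.03},{"finger_gap":0.03},{"finger_gap":0.03}]' | python3 nudge.py 40
```

```text
time_s: 2.9
position: [0.6626, -0.0653, 0.0424]
tool_rot: [[0.942, 0.337, 0.003], [0.337, -0.942, -0.001], [0.003, 0.002, -1.0]]
ft_force: [-0.2, 0.6, 0.6]
grip_width: 0.0853
gripper_force: 0.0
time_s: 3.5
position: [0.6621, -0.065, 0.0419]
tool_rot: [[0.941, 0.337, 0.002], [0.337, -0.941, -0.001], [0.002, 0.001, -1.0]]
ft_force: [-0.7, 0.6, 6.2]
grip_width: 0.0437
gripper_force: 40.2
```

```bash
echo '[{"z":-0.01,"finger_gap":0.03},{"z":-0.03,"finger_gap":0.03},{"z":-0.04,"finger_gap":0.03},{"z":-0.04,"finger_gap":0.03},{"z":-0.02,"finger_gap":0.03},{"x":-0.0256,"y":-0.0244,"finger_gap":0.03},{"x":-0.0256,"y":-0.0244,"finger_gap":0.03},{"x":-0.0256,"y":-0.0244,"finger_gap":0.03},{"x":-0.0256,"y":-0.0244,"finger_gap":0.03},{"x":-0.0256,"y":-0.0244,"finger_gap":0.03}]' | python3 nudge.py
echo '[{"x":-0.0256,"y":-0.0244,"finger_gap":0.03},{"x":-0.0256,"y":-0.0244,"finger_gap":0.03},{"x":-0.0256,"y":-0.0244,"finger_gap":0.03},{"finger_gap":0.03},{"finger_gap":0.03},{"finger_gap":0.03}]' | python3 nudge.py
python3 look.py w3; python3 - <<'E'
import pickle;from h import *
im,o=pickle.load(open("w3.pkl","rb"));print(project(im,np.array([.4877,.0803,.075]),True))
E
```

```text
time_s: 4.5
position: [0.4984, 0.0075, 0.181]
tool_rot: [[0.941, 0.337, 0.001], [0.337, -0.941, -0.0], [0.001, 0.0, -1.0]]
ft_force: [0.7, 0.1, -0.4]
grip_width: 0.0434
gripper_force: 41.1
time_s: 5.1
position: [0.4039, 0.0496, 0.1808]
tool_rot: [[0.942, 0.337, 0.001], [0.337, -0.942, -0.0], [0.001, 0.001, -1.0]]
ft_force: [0.7, 0.3, -0.7]
grip_width: 0.0436
gripper_force: 41.2
[0.40386836 0.04956615 0.180572  ] [[0.9416, 0.3367, 0.0008], [0.3367, -0.9416, -0.0002], [0.0007, 0.0005, -1.0]] [[309.70691628693146, 0.0, 319.09330441312204], [0.0, 309.70691628693146, 200.75035757732033], [0.0, 0.0, 1.0]] [[0.3374, -0.9414, 0.0009, -0.0899], [-0.9021, -0.3231, 0.2862, 0.3619], [-0.2691, -0.0973, -0.9582, 0.4343], [0.0, 0.0, 0.0, 1.0]]
[317.8877307   91.20212936]
```

View pics/w3.png

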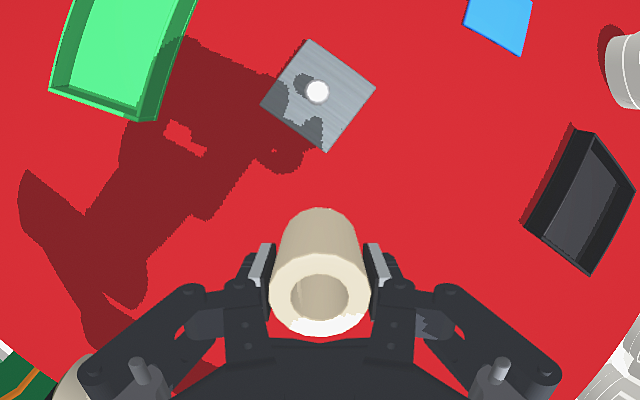

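The sleeve is held upright with its rim around (320,294), and the pin top shows clearly at (317,91).

```bash
python3 - <<'E'
import pickle;from h import *
im,o=pickle.load(open("w3.pkl","rb"));d=pickle.load(open("im0.pkl","rb"));R=o["tool_rot"];P=o["position"]
p=ringw(im,(317,91),16,225,40);x=plane(im,*p,.075,True)
im1,_=pickle.load(open("w1.pkl","rb"));
t=lambda p,off:(260+(p[0]+.5)/5-.5,off+(p[1]+.5)/5-.5)
print("pin",x,R.T@(x-P),tri([ray(im,*p,True),ray(d["top"],*t((141,475.1),150)),ray(d["scene"],*t((494.5,62),155))]))
g=im["pixels"];h=cv2.cvtColor(g,cv2.COLOR_RGB2HSV).astype(int)
for r in(320,300,285,265,250):print(r,h[r,262:378:4,2],h[r,262:378:4,1])
print(h[200:345:4,320,2],h[200:345:4,320,1])
E
```

```text
[317.2  90.9] [20.4 20.4]
pin [0.48770017 0.08087895 0.075     ] [ 0.08940278 -0.00131136  0.10563679] (array([0.48762814, 0.08049118, 0.07668998]), [np.float64(0.00034368392467363764), np.float64(0.0008486445163372093), np.float64(0.0005074082682144576)])
320 [ 59  66 222 218 216 235 236 236 255 248 248 249 255 244 212 199 253 253
 248 247 247 247 247 247 255 217 217 130  83] [ 30  62 200 198 229  27  29  30   5  11   1   1   2  27  55  55  16   3
   0   0   0   0   0   0   6 203 201 171  18]
300 [ 64  44 242 236 236 236 236 208 175 181 187 188 190 191 191 191 189 187
 186 181 177 167 236 236 236 236 236  28  67] [28 12 31 30 30 29 30 49 45 45 44 45 44 45 45 45 45 44 45 44 45 44 31 30
 29 29 31 46 15]
285 [ 64  45 241 236 236 236 236 236 213 199 183 186 190 190 191 192 189 187
 183 179 169 237 236 236 236 237 237  59  51] [12 11 34 29 30 30 28 30 48 44 43 45 46 43 45 46 43 44 45 43 44 31 29 29
 30 30 29 17 10]
265 [164  51  46 159 182 191 240 238 237 237 237 237 236 237 236 236 236 236
 237 237 237 237 237 236 180 183  46  49  65] [16 15  6 43 42 47 27 29 28 28 29 30 29 30 29 29 29 30 30 30 29 29 28 32
 44 45 17 10 12]
250 [157 158  42  45 207 182 183 188 189 189 190 191 191 191 192 191 191 192
 190 190 188 186 186 183 177 166  50 130 157] [ 13  15  18  28 132  46  45  46  45  45  43  45  45  45  46  44  45  45
  43  46  43  44  45  45  37 187  10  14  13]
[218 219 193 190 189 192 193 191 192 192 192 191 191 202 240 237 236 237
 235 190 191 191 191 191 191 191 191 191 191 190 207 247 247 247 255 219
  60] [199 199  55  44  43  45  46  44  45  45  45  45  45  45  24  28  28  30
  31  46  45  45  45  45  45  45  45  45  45  46  54   0   0   0   2 199
  77]
```

```bash
python3 - <<'E'
import pickle;from h import *
im,o=pickle.load(open("w3.pkl","rb"));R=o["tool_rot"];P=o["position"]
p=ringw(im,(320,293),56,225,45)
for z in(.022,.024,.026):
    x=plane(im,*p,P[2]+z,True);print("rim",z,(R.T@(x-P)).round(4))
# front and back edge of rim, refraction-free check on ellipse bias: project model circle
for tx in(0,.002,-.002):
    for top in(.022,.024,.026):
        a=np.linspace(0,2*np.pi,60);pts=np.array([project(im,P+R@np.array([tx+.022*np.cos(t),.022*np.sin(t),-top]),True) for t in a],np.float32)
        e=cv2.fitEllipse(pts);print(tx,top,np.round(e[0],1),np.round(e[1],1))
E
```

```text
[319.2 294.6] [ 83.1 100.9]
rim 0.022 [-0.      0.0002 -0.022 ]
rim 0.024 [ 0.0013  0.0002 -0.024 ]
rim 0.026 [ 0.0027  0.0002 -0.026 ]
0 0.022 [318.7 290.6] [ 85.3 103.6]
0 0.024 [318.7 293.1] [ 85.9 105. ]
0 0.026 [318.7 295.7] [ 86.5 106.4]
0.002 0.022 [318.7 286.7] [ 86.7 104.3]
0.002 0.024 [318.7 289.1] [ 87.3 105.7]
0.002 0.026 [318.7 291.7] [ 88.  107.2]
-0.002 0.022 [318.7 294.4] [ 83.9 102.9]
-0.002 0.024 [318.7 297. ] [ 84.4 104.2]
-0.002 0.026 [318.7 299.6] [ 85.  105.6]
```

```bash
echo '[{"x":0.03,"y":-0.0004,"finger_gap":0.03},{"x":0.03,"y":-0.0004,"finger_gap":0.03},{"x":0.0293,"y":-0.0004,"finger_gap":0.03},{"finger_gap":0.03},{"z":0.03,"finger_gap":0.03},{"z":0.025,"finger_gap":0.03},{"finger_gap":0.03},{"finger_gap":0.03},{"finger_gap":0.03}]' | python3 nudge.py
python3 - <<'E'
from rig import env
import cv2,pickle
d={}
for n in("scene","top"):
    im=env.get_image(n);d[n]=im
pickle.dump(d,open("im1.pkl","wb"));o=env.observe();print(o["position"],o["ft_force"]);print(o["tool_rot"].T@([.4877,.0807,.075]-o["position"]))
cv2.imwrite("pics/s1.png",cv2.resize(d["scene"]["pixels"][130:220,300:420],None,fx=5,fy=5,interpolation=cv2.INTER_CUBIC)[:,:,::-1])
E
```

```text
time_s: 6.05
position: [0.4873, 0.0809, 0.1266]
tool_rot: [[0.942, 0.337, 0.002], [0.337, -0.942, -0.0], [0.002, 0.001, -1.0]]
ft_force: [0.5, 0.7, -1.6]
grip_width: 0.0436
gripper_force: 41.4
[0.48718013 0.08106743 0.12649243] [ 0.56730864  0.02702441 -2.63566305]
[0.00025856 0.00047358 0.05149354]
```

View pics/s1.png

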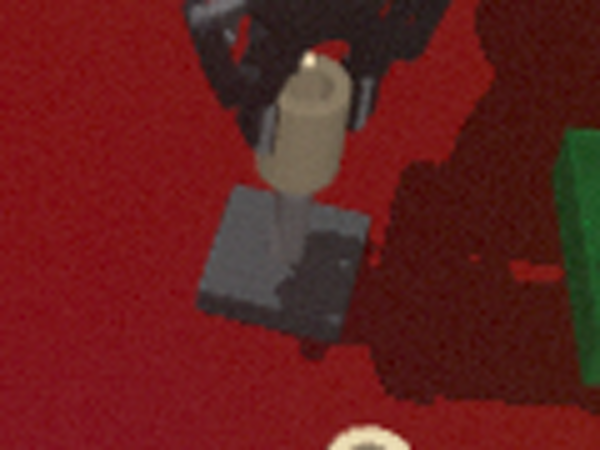

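The sleeve sits above the pin, lined up with it. I'll lower it in small steps and watch the force.

```bash
echo '[{"z":0.008,"finger_gap":0.03},{"z":0.005,"finger_gap":0.03},{"z":0.003,"finger_gap":0.03},{"z":0.003,"finger_gap":0.03},{"z":0.003,"finger_gap":0.03}]' | python3 nudge.py; echo '[{"z":0.003,"finger_gap":0.03},{"z":0.003,"finger_gap":0.03},{"finger_gap":0.03}]' | python3 nudge.py
```

```text
time_s: 6.65
position: [0.4866, 0.0812, 0.103]
tool_rot: [[0.941, 0.337, -0.0], [0.337, -0.941, -0.0], [-0.0, -0.0, -1.0]]
ft_force: [0.1, 0.3, -0.9]
grip_width: 0.0435
gripper_force: 41.4
time_s: 6.95
position: [0.4864, 0.0812, 0.0969]
tool_rot: [[0.941, 0.337, -0.001], [0.337, -0.941, 0.0], [-0.001, -0.0, -1.0]]
ft_force: [-0.1, 0.3, -0.9]
grip_width: 0.0435
gripper_force: 41.4
```

```bash
echo '[{"x":0.0007,"y":0.0005,"z":0.002,"finger_gap":0.03},{"z":0.002,"finger_gap":0.03},{"z":0.003,"finger_gap":0.03},{"z":0.003,"finger_gap":0.03},{"finger_gap":0.03}]' | python3 nudge.py; echo '[{"z":0.004,"finger_gap":0.03},{"z":0.004,"finger_gap":0.03},{"z":0.004,"finger_gap":0.03},{"finger_gap":0.03}]' | python3 nudge.py
```

```text
time_s: 7.45
position: [0.4872, 0.081, 0.0869]
tool_rot: [[0.941, 0.337, -0.001], [0.337, -0.941, 0.0], [-0.001, -0.0, -1.0]]
ft_force: [0.4, -0.4, -2.1]
grip_width: 0.0436
gripper_force: 41.4
time_s: 7.85
position: [0.4871, 0.081, 0.0747]
tool_rot: [[0.941, 0.337, -0.001], [0.337, -0.941, 0.0], [-0.001, -0.0, -1.0]]
ft_force: [-1.0, 0.4, -1.0]
grip_width: 0.0433
gripper_force: 41.4
```

It has passed the 60 mm stop with no resistance (underside at about 39 mm). I'll go on down to the base, which should come at TCP z ≈ 0.056.

```bash
echo '[{"z":0.004,"finger_gap":0.03},{"z":0.004,"finger_gap":0.03},{"z":0.004,"finger_gap":0.03},{"z":0.003,"finger_gap":0.03},{"finger_gap":0.03}]' | python3 nudge.py; echo '[{"z":0.001,"finger_gap":0.03},{"z":0.001,"finger_gap":0.03},{"finger_gap":0.03}]' | python3 nudge.py;echo '[{"z":0.001,"finger_gap":0.03},{"finger_gap":0.03}]' | python3 nudge.py
```

```text
time_s: 8.35
position: [0.4872, 0.081, 0.0599]
tool_rot: [[0.941, 0.337, -0.001], [0.337, -0.941, 0.0], [-0.001, -0.0, -1.0]]
ft_force: [-0.4, -0.4, -1.4]
grip_width: 0.0435
gripper_force: 41.4
time_s: 8.65
position: [0.4874, 0.081, 0.0583]
tool_rot: [[0.941, 0.337, 0.0], [0.337, -0.941, 0.0], [0.0, -0.0, -1.0]]
ft_force: [-0.1, -0.3, -1.0]
grip_width: 0.0432
gripper_force: 41.4
time_s: 8.85
position: [0.4874, 0.081, 0.0573]
tool_rot: [[0.941, 0.337, -0.0], [0.337, -0.941, -0.0], [-0.0, -0.0, -1.0]]
ft_force: [0.1, -0.0, -1.2]
grip_width: 0.0436
gripper_force: 41.4
```

```bash
echo '[{"z":0.001,"finger_gap":0.03},{"finger_gap":0.03}]' | python3 nudge.py; echo '[{"z":0.001,"finger_gap":0.03},{"finger_gap":0.03}]' | python3 nudge.py
```

```text
time_s: 9.05
position: [0.4874, 0.081, 0.0562]
tool_rot: [[0.941, 0.337, -0.0], [0.337, -0.941, 0.0], [-0.0, -0.0, -1.0]]
ft_force: [0.1, -0.9, -2.2]
grip_width: 0.0438
gripper_force: 41.4
time_s: 9.25
position: [0.4875, 0.0809, 0.0558]
tool_rot: [[0.941, 0.337, 0.0], [0.337, -0.941, -0.0], [0.0, 0.0, -1.0]]
ft_force: [-2.4, -0.0, 5.4]
grip_width: 0.0433
gripper_force: 41.8
```

```bash
echo '[{"z":0.0007,"finger_gap":0.03},{"finger_gap":0.03},{"finger_gap":0.03}]' | python3 nudge.py
```

```text
time_s: 9.55
position: [0.4875, 0.0809, 0.0558]
tool_rot: [[0.941, 0.337, 0.001], [0.337, -0.941, -0.0], [0.001, 0.001, -1.0]]
ft_force: [-4.0, -1.2, 13.0]
grip_width: 0.0434
gripper_force: 42.6
```

Seated: firm stop (13 N) at TCP 0.0558, so the underside is at about 20 mm and the sleeve is good. Next I'll lift it and take it to the green tray.

```bash
echo '[{"z":-0.005,"finger_gap":0.03},{"z":-0.015,"finger_gap":0.03},{"z":-0.02,"finger_gap":0.03},{"z":-0.025,"finger_gap":0.03},{"z":-0.03,"finger_gap":0.03},{"z":-0.03,"finger_gap":0.03},{"z":-0.025,"finger_gap":0.03},{"finger_gap":0.03},{"finger_gap":0.03}]' | python3 nudge.py
python3 - <<'E'
import pickle;from h import *
from rig import env
d=pickle.load(open("im0.pkl","rb"));C=[]
for n in d:
    im=d[n];h=cv2.cvtColor(im["pixels"],cv2.COLOR_RGB2HSV).astype(int)
    m=(abs(h[...,0]-60)<15)&(h[...,1]>120)&(h[...,2]>60)
    b=[b for b in blobs(m,1000) if 150<b[1][0]<500 and 130<b[1][1]<290][0]
    hull=cv2.convexHull(cv2.findContours(b[2].astype(np.uint8),cv2.RETR_EXTERNAL,cv2.CHAIN_APPROX_NONE)[0][0])[:,0]
    w=np.array([plane(im,*p,.04)[:2] for p in hull],np.float32);print(n,cv2.minAreaRect(w))
o=env.observe();P=o["position"];print(P,o["tool_rot"].T@(np.array([.488,.315,P[2]])-P))
E
```

```text
time_s: 10.45
position: [0.4872, 0.081, 0.2042]
tool_rot: [[0.941, 0.337, -0.0], [0.337, -0.941, 0.0], [-0.0, -0.0, -1.0]]
ft_force: [-0.9, 0.1, -2.4]
grip_width: 0.0435
gripper_force: 41.4
scene ((0.500361979007721, 0.3093532919883728), (0.1601560115814209, 0.1760668009519577), 88.45044708251953)
top ((0.4892953932285309, 0.3094143569469452), (0.15792471170425415, 0.1495751589536667), 88.41805267333984)
[0.48717441 0.08098775 0.20424147] [ 7.96639589e-02 -2.20036518e-01  6.39398627e-06]
```

```bash
echo '[{"x":0.01,"y":-0.0272,"finger_gap":0.03},{"x":0.01,"y":-0.0272,"finger_gap":0.03},{"x":0.01,"y":-0.0272,"finger_gap":0.03},{"x":0.01,"y":-0.0272,"finger_gap":0.03},{"x":0.01,"y":-0.0272,"finger_gap":0.03},{"x":0.01,"y":-0.0272,"finger_gap":0.03},{"x":0.01,"y":-0.0272,"finger_gap":0.03},{"x":0.01,"y":-0.0272,"finger_gap":0.03},{"finger_gap":0.03},{"finger_gap":0.03}]' | python3 nudge.py
python3 - <<'E'
from rig import env
import cv2
for n in("scene",):cv2.imwrite("pics/f.png",cv2.resize(env.get_image(n)["pixels"][60:260,280:520],None,fx=3,fy=3)[:,:,::-1])
E
```

```text
time_s: 11.45
position: [0.4888, 0.3127, 0.2029]
tool_rot: [[0.941, 0.338, -0.003], [0.338, -0.941, -0.001], [-0.003, 0.0, -1.0]]
ft_force: [-0.2, -0.0, -0.6]
grip_width: 0.043
gripper_force: 41.4
```

View pics/f.png

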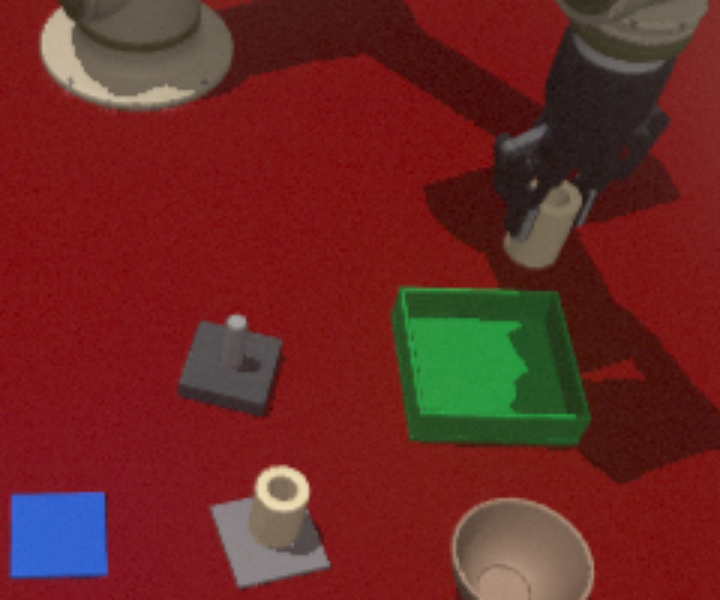

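The sleeve is held above the green tray. In the picture it is offset upward only because of its height, and the other items are undisturbed. Now I'll hold still.

```bash
for i in 1 2 3; do echo '[{"finger_gap":0.03},{"finger_gap":0.03},{"finger_gap":0.03},{"finger_gap":0.03},{"finger_gap":0.03},{"finger_gap":0.03},{"finger_gap":0.03},{"finger_gap":0.03},{"finger_gap":0.03}]' | python3 nudge.py; done
python3 -c "
from rig import env
print(env.close_job())"
```

```text
time_s: 12.4
position: [0.4894, 0.3128, 0.2046]
tool_rot: [[0.941, 0.337, 0.0], [0.337, -0.941, -0.0], [0.0, 0.0, -1.0]]
ft_force: [-0.0, -0.3, -2.1]
grip_width: 0.043
gripper_force: 41.4
time_s: 13.3
position: [0.4894, 0.3128, 0.2046]
tool_rot: [[0.941, 0.337, 0.0], [0.337, -0.941, -0.0], [0.0, 0.0, -1.0]]
ft_force: [1.0, -1.2, -1.4]
grip_width: 0.0435
gripper_force: 41.4
time_s: 14.2
position: [0.4894, 0.3128, 0.2046]
tool_rot: [[0.941, 0.337, -0.0], [0.337, -0.941, -0.0], [-0.0, 0.0, -1.0]]
ft_force: [0.7, -0.5, -1.3]
grip_width: 0.0433
gripper_force: 41.4
the job is handed in; nothing more can be done
None
```

The sleeve from the blue tile went all the way down to the gauge's base, so it is good; I lifted it off, held it level and still over the middle of the green tray for over two seconds with its underside about 13 cm above the rim, and handed the job in at 14.2 s still holding it.

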